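Make up the microscope fitting kit

TASK

Make up the fitting kit in the caddy: slide the vise's jaw well open to free the black filter mount, only then lift the mount out and set it down flat on its foot in the caddy's white tray, and pull the red-handled driver out of its cup and stand it, handle up, on the bottom of the caddy's tall green pocket. Set things down gently without dropping them, and leave the other two drivers standing in their cups and everything else on the bench where it is.

Things in the scene. Friction and masses are not known exactly. Their poses are not given: they have to be found in the camera images.
- vise: Blue quick-release vise, fixed to the table, 180 mm long (its x, the sliding direction) x 80 mm wide (y). Origin: centre of its underside. Its bed's top is 25 mm up. The plain fixed jaw, at the +x end (x = 64 to 88 mm), is 70 mm wide and its top is 49 mm up. The sliding jaw is on the -x side and opens towards -x.
- vise_jaw (a joint): Opening of the vise's steel sliding jaw in m: 0 closed, 0.040 fully open, moving towards the vise's -x; stiff, about 5 N of friction, stays where left. Closed, the jaw spans x = -45 to 15 mm of the vise, is 70 mm wide, its top 48 mm up, and its lip covers the edge of the mount's foot by 8 mm, so the mount cannot be lifted until it has opened more than about 10 mm.
- jaw_grip (a point): Top centre of the orange upright grip tab on the sliding jaw, 85 mm above the table. The tab is 16 mm thick along the vise's x, 34 mm wide along its y and stands 37 mm above the jaw's top; it can be pinched from above. It moves with the jaw; its axes are the vise's.
- mount: Finished filter mount, black, 0.35 kg. A foot 56 x 90 x 10 mm (x, y, z) carries a central block 30 x 60 mm, 55 mm tall above the foot, with brass-rimmed windows on its y ends; total height 65 mm. Origin: centre of its underside; z up. It starts in the vise on the 25 mm high bed, 35 mm to +x of the vise's origin, axes along the vise's; the upper 41 mm of its block stand above both jaws.
- stand: Aluminium driver stand fixed to the table: base 60 x 172 x 6 mm (x, y, z) with three round upright cups in a row along its y at y = -56, 0 and 56 mm; inner diameter 31 mm, outer 37 mm, inner floor 6 mm and rims 114 mm above the table. Origin: centre of its underside.
- driver_red: The red-handled driver to be used, 180 mm long, 0.09 kg, standing handle up and nearly upright in any one of the three cups. Steel shank 8 mm in diameter, 95 mm long, below a round handle 26 mm in diameter, 85 mm long. Origin: the shank's tip (its lower end); z runs along it to the handle. The upper 72 mm of the handle stand out of the cup; grip it there.
- driver_blue: Blue-handled driver of the same shape and origin, in another cup of the stand; to be left.
- driver_yellow: Yellow-handled driver of the same shape and origin, in another cup of the stand; to be left.
- caddy: Kit caddy fixed to the table, 174 mm long (its x). Origin: centre of its underside. A white open tray, outer 124 x 92 x 30 mm, inner 116 x 84 mm (long side along x), centred at x = -25 mm; and joined to its +x end a tall green square pocket, outer 50 x 50 mm, inner 42 x 42 mm, rim 114 mm above the table, centred at x = 62 mm. Both floors are 4 mm up.
- tray_floor (a point): Centre of the tray's inner floor, 4 mm above the table; axes of the caddy.
- pocket_floor (a point): Centre of the green pocket's inner floor, 4 mm above the table; axes of the caddy.
- post: Obstacle: tall bare steel optical post fixed to the table close to the driver stand, on the stand's +x side; 19 mm in diameter, 240 mm tall, foot 40 mm in diameter. Origin: centre of its underside.
- cleaner: Bystander: clear bottle of lens cleaner with a blue cap, 40 mm in diameter, 145 mm tall, close to the driver stand. Origin: centre of its underside.
- objective: Bystander: aluminium objective lens standing on the table beside the vise, 32 mm in diameter, 62 mm tall. Origin: centre of its underside.
- adapter: Bystander: black adapter ring lying flat beside the caddy, 64 mm outside, 44 mm inside, 10 mm high. Origin: centre of its underside.
- capjar: Bystander: amber jar with a black lid, 60 mm in diameter, 60 mm tall. Origin: centre of its underside.
- slidebox: Bystander: grey slide box 85 x 60 x 35 mm. Origin: centre of its underside.
- lenstube: Bystander: dark steel lens tube standing upright beside the caddy's tray, 36 mm in diameter, 120 mm tall. Origin: centre of its underside.
Not all that is in view belongs to the job. Leave any purple look-alike of the mount alone.

How it is judged:
By the outcome, as a careful person would: the job done as asked, in the order asked, and still so for the second after the job is handed in, with the robot touching nothing.
It also fails if it takes over 67 s, if anything falls off the work surface, if the arm or the gripper's body presses on something with over 40 N, if the wrist force passes 120 N, or if a joint passes its speed limit or range.

ROBOT

A 7-joint arm with a two-finger parallel gripper is mounted at the origin on the work surface. World frame = base frame: x ahead of the robot, y to its left, z up, the work surface at z = 0. Lengths are in m, angles in rad, forces in N, time in s.
With the tool pointing down it reaches from about 0.35 to 0.9 m from the base axis. Payload 19.9 kg.
Tool frame: the origin (TCP) lies on the centre line of the jaws, within the pads' length; the fingertips stand 19 mm ahead of it and the grasp point (between the pads) is the TCP (tcp_to_tips is the distance from the TCP to the fingertips, in m); z points along the fingers, y is the line along which they close (so a half turn about z gives the same grasp; the last joint's range is limited). The gripper opens to 94 mm and grips with 3 to 60 N. Pads are 16 mm wide; open, the fingers measure 119 mm over their backs; the gripper's body (75 mm by 177 mm) begins 78 mm behind the grasp point.
Start: joints at [-1.379, 0.417, -0.01, 1.614, 0.005, 1.111, -0.053], TCP at [0.144, 0.608, 0.224] pointing down, gripper open.
Joint ranges: [-2.81, 2.81], [-0.39, 2.02], [-1.27, 1.25], [0.06, 2.57], [-1.19, 4.33], [0.19, 2], [-2.82, 2.82]. Speed limits (rad/s): [1.89, 1.89, 2.39, 2.39, 3.01, 3.01, 3.01].

INTERFACE

Orientations are given as a 3x3 rotation matrix whose columns are the frame's x, y, z axes.
In Python, from cell import * gives the robot as it stands.
- The arm moves only by the tool arm_command, never from a script. Its argument "series" is a list that holds one entry, the list of rows, each a list of 7 numbers: the gripper's target within -1 to 1 (fully open at 1, half-way at 0, shut at -1), then the shift along the tool's x, y, z in cm, then the turn, a rotation vector about the tool's x, y, z in degrees. A call has 1 to 10 rows; each row shifts and turns the commanded pose from where the row before left it, along the tool's axes as they then stand; what a row does not reach is not made up. A row lasts 1/12 s, in which the tool goes at most 41.7 mm and 7.16 degrees, less where a joint would pass 70% of its speed; a pose out of reach is approached as far as the arm can. A call is refused whole if a number of a shift passes 4.17 or a number of a turn 7.16, either way. A call with a gripper value outside its range is refused whole. The fingers move at their own pace and stop on an object; "squeeze" is the grip in N (left out, the last holds). Time passes only in rows, so rows that do not move let the fingers close. It gives the time, the measured TCP pose, the force, the opening and the grip force at its end, in the units of the state.
- get_state(): the state, without advancing time (a new reading comes with each control period).
- grab_frame(name): name is "side" or "top" or "wrist"; returns a dict with "color" (384x512x3 uint8, red, green, blue), "fx", "fy", "cx", "cy" (pixels), "extrinsics" (4x4, takes a point from camera to world coordinates). Camera axes: x right, y down, z forward; pixel columns grow to the right and rows downward; lengths in m; the calibration is good to about 2 mm. A picture is of the moment at which its call begins. There is no depth.
- job_done(): hands the job in; it is judged then, once.
The state is a dict: "time": time; "joints": joint angles; "qvel": joint speeds; "tau": joint torques, N m; "eef_pos": TCP position; "ee_rot": TCP orientation; "force": force on the tool from outside, world axes, zero at the start; "moment": the same for the moment, N m; "gripper_width": finger opening in m; "gripper_force": force on a finger pad.
Only numpy, scipy, OpenCV 4.12 (cv2) and the standard library are available. Lean on these libraries where they do the work, as an engineer would, in place of code of your own. Each camera call takes 0.05 s, during which the arm holds its last target. There are 200 camera calls.

## Working session

There is one attempt and no reset: what is moved stays moved. The work goes in short steps, Python scripts to look and compute and a tool call to move; the robot and the scene stay as the last step left them, time stands still between calls to the robot, and variables do not carry over. Pictures are saved under pics/ and viewed, at most 10 in all, crops included, and the job is handed in when it is done.

Besides the shell and the picture viewer there is one more tool, called after "Request:" by a JSON object that holds its "name" and its "arguments", one argument or row to a line. arm_command: Moves the arm, as the interface text tells. Its arguments: {"type":"object","properties":{"series":{"type":"array"},"squeeze":{"type":"number"}},"required":["series"]}

```bash
mkdir -p pics; python3 - <<'E'
from cell import *
import cv2,numpy as np
for n in ["top","side"]:
    f=grab_frame(n); cv2.imwrite(f"pics/{n}0.png",cv2.resize(f["color"][:,:,::-1],(800,600),interpolation=cv2.INTER_CUBIC)); np.save(f"pics/{n}0.npy",f,allow_pickle=True)
    print(n,f["fx"],f["fy"],f["cx"],f["cy"],np.round(f["extrinsics"],3).tolist())
s=get_state(); print({k:np.round(v,3).tolist() for k,v in s.items()})
E
```

```text
top 448.8455305160515 448.8455305160515 255.5894640996831 187.89473426684822 [[0.03, -0.978, 0.207, 0.29], [-1.0, -0.03, 0.003, -0.081], [0.003, -0.207, -0.978, 1.537], [0.0, 0.0, 0.0, 1.0]]
side 369.7610575538299 369.7610575538299 249.0958912483101 190.5993016100099 [[-0.942, -0.156, 0.296, 0.234], [-0.334, 0.5, -0.799, 0.903], [-0.023, -0.852, -0.523, 0.716], [0.0, 0.0, 0.0, 1.0]]
{'time': 0.1, 'joints': [-1.379, 0.418, -0.01, 1.614, 0.005, 1.111, -0.053], 'qvel': [-0.001, -0.003, 0.001, 0.0, -0.001, -0.0, 0.0], 'tau': [0.002, -85.257, 0.64, -42.67, -0.049, 0.016, -0.0], 'eef_pos': [0.144, 0.608, 0.224], 'ee_rot': [[-0.973, 0.231, -0.0], [0.231, 0.973, -0.001], [-0.0, -0.001, -1.0]], 'force': [-0.13, -0.504, 0.169], 'moment': [-0.014, -0.014, 0.039], 'gripper_force': 0.0, 'gripper_width': 0.094}
```

View pics/top0.png

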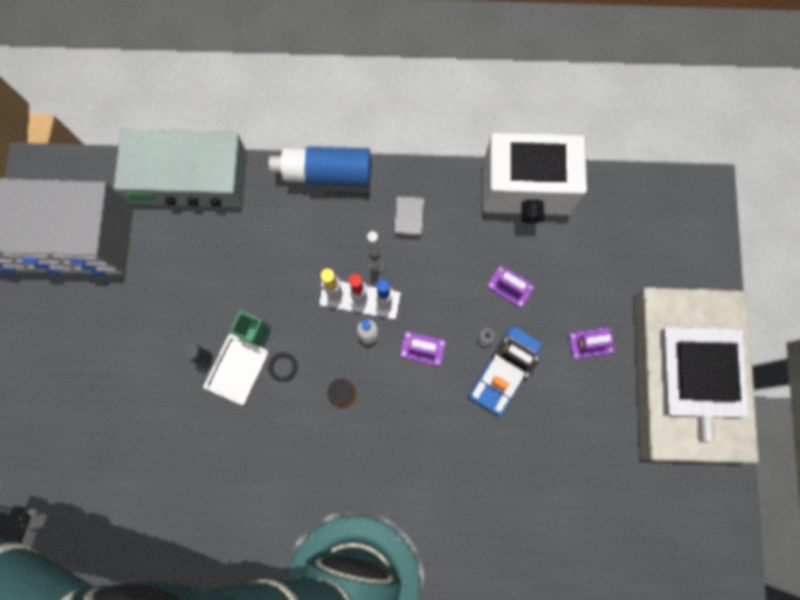

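View pics/side0.png

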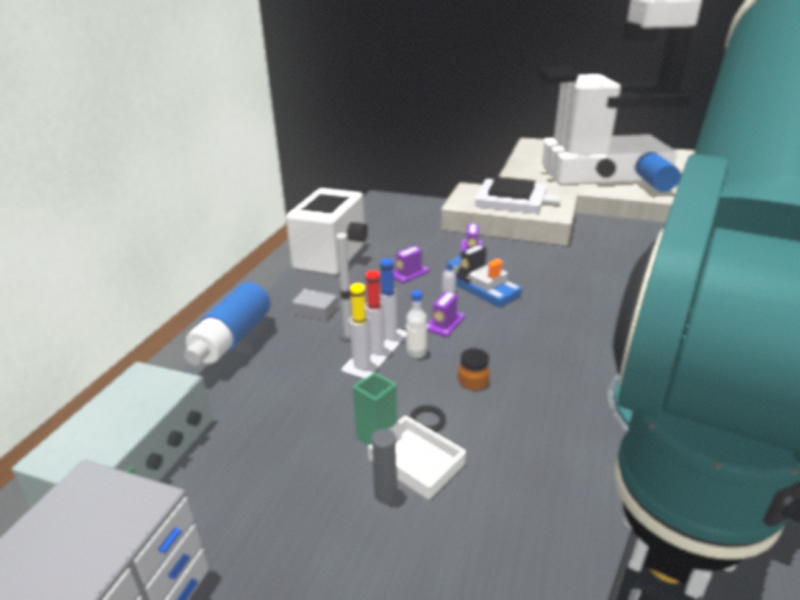

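The top view shows the vise at about (505,370), with the orange tab at (500,383) and the mount at (518,352). The red driver is in the middle cup at (356,283), and the caddy is at (245,355). In the side view the post stands behind the stand and the cleaner in front of it.

```bash
cat > h.py <<'E'
from cell import *
import cv2,numpy as np
def ray(f,u,v,z):
    E=np.array(f["extrinsics"]); d=E[:3,:3]@np.array([(u-f["cx"])/f["fx"],(v-f["cy"])/f["fy"],1.])
    return (E[:3,3]+d*(z-E[2,3])/d[2])
def hsv(f): return cv2.cvtColor(f["color"],cv2.COLOR_RGB2HSV)
def blobs(m,amin=15):
    cs,_=cv2.findContours(m.astype(np.uint8),cv2.RETR_EXTERNAL,cv2.CHAIN_APPROX_NONE)
    return sorted([c for c in cs if cv2.contourArea(c)>amin],key=cv2.contourArea,reverse=True)
def rectw(f,c,z):
    p=np.array([ray(f,*q,z)[:2] for q in c[:,0,:]],np.float32)
    return cv2.minAreaRect(p*1000)
def go(x,y,z=None,yaw=None):
    # shift needed in tool axes (cm), turn about tool z (deg) to put tool y axis along world angle yaw (mod 180)
    s=get_state();R=np.array(s["ee_rot"]);p=np.array(s["eef_pos"])
    d=np.array([x,y,p[2] if z is None else z])-p
    out="shift cm "+str(np.round(R.T@d*100,2))
    if yaw is not None:
        cur=np.degrees(np.arctan2(R[1,1],R[0,1])); t=-(yaw-cur); t=(t+90)%180-90
        out+=f" turn z {t:.1f}"
    print(out,"q7",round(s["joints"][6],2),"p",np.round(p,4),"t",s["time"])
E
python3 - <<'E'
from h import *
f=np.load("pics/top0.npy",allow_pickle=True).item(); h=hsv(f); H,S,V=h[...,0].astype(int),h[...,1],h[...,2]
def roi(x0,x1,y0,y1):
    m=np.zeros(H.shape,bool); m[int(y0*.64):int(y1*.64),int(x0*.64):int(x1*.64)]=1; return m
def rep(n,m,z,k=1):
    for c in blobs(m,8)[:k]:
        r=rectw(f,c,z); print(n,z,np.round(r[0]),np.round(r[1]),round(r[2],1),"pix",np.round(c[:,0].mean(0),1))
v=roi(465,545,320,420)
rep("orange",v&(H<20)&(S>150)&(V>100),.085)
rep("viseblue",v&(H>95)&(H<125)&(S>130),.025,3)
rep("black",v&(V<45),.09,3)
rep("red",roi(345,368,270,300)&((H<8)|(H>172))&(S>130),.18)
rep("yel",roi(315,345,260,300)&(H>20)&(H<35)&(S>130),.18)
rep("blu",roi(370,395,275,305)&(H>95)&(H<130)&(S>130),.18)
rep("green",roi(220,275,300,350)&(H>60)&(H<90)&(S>80),.114)
rep("tray",roi(195,275,330,410)&(V>150)&(S<50),.03)
rep("stand",roi(315,405,270,320)&(V>150)&(S<50),.006)
for n,u,w,z in [("posttop",373,237,.24),("posttop?",375,265,0),("cleaner",367,325,.145),("lenstube",205,350,.12)]: print(n,np.round(ray(f,u*.64,w*.64,z),3))
E
```

```text
orange 0.085 [ 417. -288.] [26. 12.] 57.6 pix [319.7 244.9]
viseblue 0.025 [ 386. -278.] [55. 41.] 60.7 pix [312.7 256.2]
viseblue 0.025 [ 521. -349.] [75. 22.] 63.3 pix [334.7 216.1]
black 0.09 [ 462. -318.] [55.  8.] 60.2 pix [329.2 230.9]
red 0.18 [597.  10.] [37. 22.] 28.4 pix [227.4 180.9]
yel 0.18 [606.  67.] [35. 22.] 2.8 pix [210.  177.7]
blu 0.18 [589. -42.] [32. 22.] 1.9 pix [244.6 183.9]
green 0.114 [511. 228.] [70. 47.] 67.2 pix [159.4 209.8]
tray 0.03 [435. 270.] [ 98. 131.] 68.2 pix [150.5 236.3]
stand 0.006 [602. -10.] [71. 31.] 2.3 pix [236.6 191.6]
posttop [ 0.675 -0.023  0.24 ]
posttop? [ 0.68  -0.019  0.   ]
cleaner [ 0.519 -0.013  0.145]
lenstube [0.462 0.314 0.12 ]
```

Request:
{"name": "arm_command", "arguments": {
  "series": [
    [[1,-2.9,-2.7,-0.8,0,0,0],[1,-2.9,-2.7,-0.8,0,0,0],[1,-2.9,-2.7,-0.8,0,0,0],[1,-2.9,-2.7,-0.8,0,0,0],[1,-2.9,-2.7,-0.8,0,0,0],[1,-2.9,-2.7,-0.8,0,0,0],[1,-2.9,-2.7,-0.8,0,0,0],[1,-2.9,-2.7,-0.8,0,0,0],[1,-2.9,-2.7,-0.8,0,0,0],[1,-2.9,-2.7,-0.8,0,0,0]]
  ]
}}

```text
time: 0.93
eef_pos: [0.3646, 0.2766, 0.3048]
ee_rot: [[-0.973, 0.231, -0.0], [0.231, 0.973, 0.0], [0.0, 0.0, -1.0]]
force: [0.4, 0.4, 0.5]
gripper_width: 0.0938
gripper_force: 0.0
```

Request:
{"name": "arm_command", "arguments": {
  "series": [
    [[1,-2.9,-2.7,0,0,0,0],[1,-2.9,-2.7,0,0,0,0],[1,-2.9,-2.7,0,0,0,0],[1,-2.9,-2.7,0,0,0,0],[1,-0.6,-4,0,0,0,5.5],[1,-0.6,-4,0,0,0,5.5],[1,-0.6,-4,0,0,0,5.5],[0,0,0,0,0,0,0]]
  ]
}}

```text
time: 1.6
eef_pos: [0.4289, 0.0212, 0.3046]
ee_rot: [[-0.86, 0.51, -0.0], [0.51, 0.86, 0.0], [0.0, 0.0, -1.0]]
force: [0.5, 0.2, 0.7]
gripper_width: 0.0902
gripper_force: 0.0
```

```bash
python3 - <<'E'
from h import *
go(.42,-.26,.25,60)
E
```

```text
shift cm [-13.58 -24.64   5.45] turn z -0.7 q7 0.9 p [0.4289 0.0212 0.3046] t 1.6
```

Request:
{"name": "arm_command", "arguments": {
  "series": [
    [[0,-1.7,-3.1,0.7,0,0,0],[0,-1.7,-3.1,0.7,0,0,0],[0,-1.7,-3.1,0.7,0,0,0],[0,-1.7,-3.1,0.7,0,0,0],[0,-1.7,-3.1,0.7,0,0,0],[0,-1.7,-3.1,0.7,0,0,0],[0,-1.7,-3.1,0.7,0,0,0],[0,-1.7,-3.1,0.6,0,0,0],[0,0,0,0,0,0,0],[0,0,0,0,0,0,0]]
  ]
}}

```text
time: 2.43
eef_pos: [0.4241, -0.2567, 0.2489]
ee_rot: [[-0.866, 0.5, -0.002], [0.5, 0.866, -0.001], [0.001, -0.002, -1.0]]
force: [-0.5, 0.3, 0.0]
gripper_width: 0.0465
gripper_force: 0.0
```

```bash
python3 - <<'E'
from h import *
f=grab_frame("wrist"); np.save("pics/w1.npy",f,allow_pickle=True); cv2.imwrite("pics/w1.png",f["color"][:,:,::-1])
print(np.round(f["extrinsics"],3).tolist(),f["fx"]); go(.417,-.288,.25,60)
E
```

```text
[[0.5, 0.832, 0.242, 0.354], [0.866, -0.479, -0.141, -0.216], [-0.002, 0.28, -0.96, 0.409], [0.0, 0.0, 0.0, 1.0]] 324.7483284665338
shift cm [-0.97 -3.22 -0.09] turn z 0.1 q7 1.7 p [ 0.4246 -0.2553  0.2491] t 2.4833
```

View pics/w1.png

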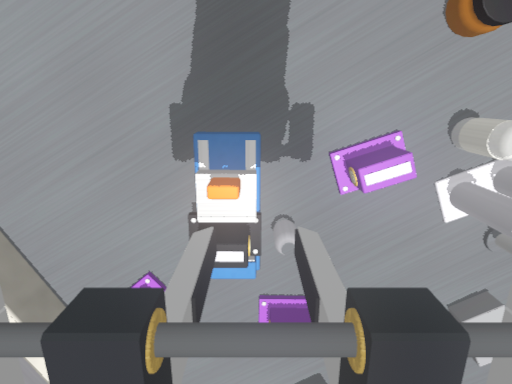

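The wrist view shows the vise upright in the image. The tab's bright top is at about (223,193), the mount foot's front edge is at y≈215, and the block's label is at (230,257). The objective is at (287,237).

```bash
python3 - <<'E'
from h import *
f=np.load("pics/w1.npy",allow_pickle=True).item(); h=hsv(f); H,S,V=h[...,0].astype(int),h[...,1],h[...,2]
R=np.zeros(H.shape,bool); R[120:290,185:275]=1
def rep(n,m,z):
    for c in blobs(m,30)[:2]:
        r=rectw(f,c,z); print(n,np.round(r[0]),np.round(r[1]),round(r[2],1),"pix",cv2.boundingRect(c))
o=R&(H<20)&(S>150); print(np.round([V[y,215:232][o[y,215:232]].mean() for y in range(180,200) if o[y,215:232].any()]))
rep("orange top",o&(V>190),.085)
rep("bed",R&(H>95)&(H<125)&(S>130),.025)
rep("jawwhite",R&(V>170)&(S<40),.048)
rep("black",R&(V<60),.035)
rep("black90",R&(V<60),.09)
E
```

```text
[242. 254. 255. 255. 255.]
orange top [ 414. -296.] [20. 14.] 60.0 pix (208, 185, 20, 14)
bed [ 524. -346.] [63. 31.] 60.1 pix (211, 256, 48, 22)
bed [ 375. -267.] [77. 15.] 58.2 pix (194, 133, 66, 14)
jawwhite [ 431. -303.] [80. 60.] 60.0 pix (191, 173, 68, 50)
jawwhite [ 498. -336.] [35. 14.] 60.1 pix (215, 251, 29, 11)
```

```bash
python3 - <<'E'
from h import *
f=np.load("pics/w1.npy",allow_pickle=True).item(); h=hsv(f); H,S,V=h[...,0].astype(int),h[...,1],h[...,2]
R=np.zeros(H.shape,bool); R[165:210,195:255]=1
o=R&(H<22)&(S>120); c=blobs(o,10)[0]; x,y,w,hh=cv2.boundingRect(c); print(x,y,w,hh)
print([(int(H[r,223]),int(V[r,223])) for r in range(174,204)])
print("foot of side",ray(f,x+w/2,y,.048),"top far edge",ray(f,x+w/2,y+hh,.085),"L",ray(f,x,y+hh-5,.085),"Rr",ray(f,x+w,y+hh-5,.085))
E
```

```text
207 178 33 21
[(173, 180), (8, 183), (0, 185), (10, 186), (10, 187), (10, 187), (10, 188), (10, 188), (10, 189), (10, 190), (10, 191), (13, 242), (16, 255), (18, 255), (20, 255), (20, 255), (20, 255), (20, 255), (19, 255), (19, 255), (19, 255), (19, 255), (19, 255), (18, 255), (16, 255), (9, 243), (10, 255), (0, 255), (0, 255), (30, 255)]
foot of side [ 0.41056917 -0.2905972   0.048     ] top far edge [ 0.42397701 -0.29470764  0.085     ] L [ 0.41076355 -0.30673148  0.085     ] Rr [ 0.42790844 -0.27698905  0.085     ]
```

Request:
{"name": "arm_command", "arguments": {
  "series": [
    [[0.25,-0.6,-1.7,1,0,0,0],[0.25,-0.5,-1.8,2,0,0,0],[0.25,0,0,3,0,0,0],[0.25,0,0,3,0,0,0],[0.25,0,0,3,0,0,0],[0.25,0,0,2,0,0,0],[0.25,0,0,2,0,0,0],[0.25,0,0,1,0,0,0],[0.25,0,0,0.6,0,0,0],[0.25,0,0,0,0,0,0]]
  ]
}}

```text
time: 3.32
eef_pos: [0.4172, -0.2902, 0.0732]
ee_rot: [[-0.868, 0.497, -0.001], [0.497, 0.868, 0.001], [0.001, 0.0, -1.0]]
force: [-0.1, -0.2, 0.4]
gripper_width: 0.0589
gripper_force: 0.0
```

Request:
{"name": "arm_command", "arguments": {
  "series": [
    [[-0.6,0,0,0,0,0,0],[-0.6,0,0,0,0,0,0],[-0.6,0,0,0,0,0,0],[-0.6,0,0,0,0,0,0],[-0.6,0,0,0,0,0,0]]
  ],
  "squeeze": 40
}}

```text
time: 3.73
eef_pos: [0.417, -0.292, 0.0742]
ee_rot: [[-0.867, 0.498, 0.001], [0.498, 0.867, -0.002], [-0.002, -0.001, -1.0]]
force: [-5.6, -6.8, 5.2]
gripper_width: 0.0335
gripper_force: 40.0
```

Request:
{"name": "arm_command", "arguments": {
  "series": [
    [[-0.6,0.4,0,0,0,0,0],[-0.6,0.5,0,0,0,0,0],[-0.6,0.5,0,0,0,0,0],[-0.6,0.5,0,0,0,0,0],[-0.6,0.5,0,0,0,0,0],[-0.6,0.5,0,0,0,0,0],[-0.6,0.5,0,0,0,0,0],[-0.6,0.3,0,0,0,0,0],[-0.6,0,0,0,0,0,0],[-0.6,0,0,0,0,0,0]]
  ]
}}

```text
time: 4.57
eef_pos: [0.3849, -0.2734, 0.0742]
ee_rot: [[-0.867, 0.498, 0.001], [0.498, 0.867, -0.001], [-0.001, -0.001, -1.0]]
force: [-4.5, -3.7, 7.3]
gripper_width: 0.0339
gripper_force: 40.0
```

Request:
{"name": "arm_command", "arguments": {
  "series": [
    [[0.25,0,0,0,0,0,0],[0.25,0,0,0,0,0,0],[0.25,0,0,0,0,0,0],[0.25,0,0,-1.5,0,0,0],[0.25,0,0,-3,0,0,0],[0.25,0,0,-4,0,0,0],[0.6,0,0,-4,0,0,0],[0.6,-2,0,-3,0,0,0],[0.6,-3.3,0,-2,0,0,0],[0.6,-3.4,0,0,0,0,0]]
  ]
}}

```text
time: 5.4
eef_pos: [0.4631, -0.3164, 0.2533]
ee_rot: [[-0.868, 0.496, 0.007], [0.496, 0.868, -0.001], [-0.007, 0.003, -1.0]]
force: [0.4, 0.9, 1.6]
gripper_width: 0.0747
gripper_force: 0.0
```

Request:
{"name": "arm_command", "arguments": {
  "series": [
    [[0.6,0,0,0,0,0,7],[0.6,0,0,0,0,0,7],[0.6,0,0,0,0,0,7],[0.6,0,0,0,0,0,7],[0.6,0,0,0,0,0,7],[0.6,0,0,0,0,0,7],[0.6,0,0,0,0,0,7],[0.6,0,0,0,0,0,7],[0.6,0,0,0,0,0,7],[0.6,0,0,0,0,0,7]]
  ]
}}

```text
time: 6.23
eef_pos: [0.4605, -0.3156, 0.2485]
ee_rot: [[0.177, 0.984, 0.0], [0.984, -0.177, 0.0], [0.0, 0.0, -1.0]]
force: [0.2, -1.1, -0.3]
gripper_width: 0.0754
gripper_force: 0.0
```

Request:
{"name": "arm_command", "arguments": {
  "series": [
    [[0.6,0,0,0,0,0,7],[0.6,0,0,0,0,0,7],[0.6,0,0,0,0,0,6],[0.6,0,0,0,0,0,0],[0.6,0,0,0,0,0,0]]
  ]
}}

```text
time: 6.65
eef_pos: [0.4605, -0.3157, 0.2484]
ee_rot: [[0.494, 0.869, -0.0], [0.869, -0.494, -0.0], [-0.0, -0.0, -1.0]]
force: [0.0, -0.1, -0.8]
gripper_width: 0.0756
gripper_force: 0.0
```

```bash
python3 - <<'E'
from h import *
f=grab_frame("wrist"); np.save("pics/w2.npy",f,allow_pickle=True); cv2.imwrite("pics/w2.png",f["color"][:,:,::-1])
print(np.round(f["extrinsics"],3).tolist()); go(.460,-.316,.25,-30)
E
```

```text
[[0.87, -0.474, -0.14, 0.502], [-0.494, -0.834, -0.245, -0.244], [-0.001, 0.282, -0.959, 0.408], [0.0, 0.0, 0.0, 1.0]]
shift cm [-0.05 -0.03 -0.16] turn z 0.4 q7 0.49 p [ 0.4605 -0.3157  0.2484] t 6.7
```

View pics/w2.png

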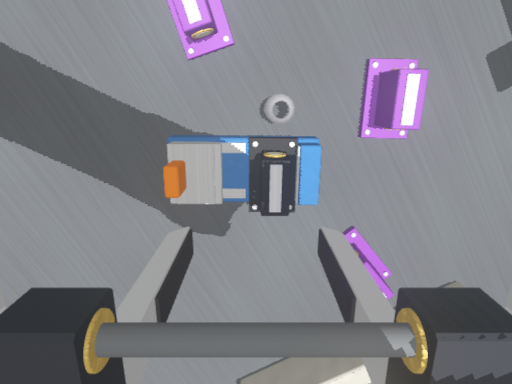

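The jaw is wide open. The foot screws are at (255,144), (292,144), (254,208) and (292,208), and the label on the block's top is centred at about (275,188).

```bash
python3 - <<'E'
from h import *
f=np.load("pics/w2.npy",allow_pickle=True).item(); h=hsv(f); H,S,V=h[...,0].astype(int),h[...,1],h[...,2]
m=np.zeros(H.shape,bool); m[155:218,262:290]=1
c=blobs(m&(V>110)&(S<60),60)[0]; r=rectw(f,c,.09); print("label",np.round(r[0],1),np.round(r[1]),round(r[2],1))
p=[ray(f,u,v,.035)[:2] for u,v in [(255,144),(292,144),(254,208),(292,208)]]; print("foot",np.mean(p,0),np.degrees(np.arctan2(*(p[0]-p[2])[::-1])))
go(r[0][0]/1000,r[0][1]/1000,.077,-30)
E
```

```text
label [ 476.1 -330.9] [51. 13.] 59.9
foot [ 0.47637592 -0.33225148] 59.514208340419536
shift cm [-0.55  2.11 17.14] turn z 0.4 q7 0.49 p [ 0.4605 -0.3157  0.2484] t 6.7
```

Request:
{"name": "arm_command", "arguments": {
  "series": [
    [[0.6,-0.3,1.1,1,0,0,0],[0.6,-0.2,1,2,0,0,0],[0.6,0,0,3,0,0,0],[0.6,0,0,3,0,0,0],[0.6,0,0,3,0,0,0],[0.6,0,0,2,0,0,0],[0.6,0,0,1.7,0,0,0],[0.6,0,0,1,0,0,0],[0.6,0,0,0.4,0,0,0],[0.6,0,0,0,0,0,0]]
  ]
}}

```text
time: 7.53
eef_pos: [0.4761, -0.3307, 0.0773]
ee_rot: [[0.496, 0.868, -0.0], [0.868, -0.496, 0.0], [0.0, -0.0, -1.0]]
force: [0.3, -0.1, 0.5]
gripper_width: 0.0754
gripper_force: 0.0
```

Request:
{"name": "arm_command", "arguments": {
  "series": [
    [[-0.8,0,0,0,0,0,0],[-0.8,0,0,0,0,0,0],[-0.8,0,0,0,0,0,0],[-0.8,0,0,0,0,0,0],[-0.8,0,0,0,0,0,0],[-0.8,0,0,0,0,0,0],[-0.8,0,0,0,0,0,0]]
  ],
  "squeeze": 30
}}

```text
time: 8.12
eef_pos: [0.4762, -0.3306, 0.0776]
ee_rot: [[0.497, 0.867, 0.0], [0.867, -0.497, -0.0], [-0.0, 0.0, -1.0]]
force: [-0.7, 1.2, 0.2]
gripper_width: 0.0322
gripper_force: 0.0
```

Request:
{"name": "arm_command", "arguments": {
  "series": [
    [[-0.8,0,0,0,0,0,0],[-0.8,0,0,0,0,0,0],[-0.8,0,0,0,0,0,0]]
  ]
}}

```text
time: 8.37
eef_pos: [0.4761, -0.3306, 0.0776]
ee_rot: [[0.498, 0.867, -0.0], [0.867, -0.498, 0.0], [0.0, -0.0, -1.0]]
force: [-1.9, 1.3, 3.6]
gripper_width: 0.0298
gripper_force: 30.0
```

Request:
{"name": "arm_command", "arguments": {
  "series": [
    [[-0.8,0,0,-0.5,0,0,0],[-0.8,0,0,-1,0,0,0],[-0.8,0,0,-2,0,0,0],[-0.8,0,0,-2,0,0,0],[-0.8,0,0,-3,0,0,0],[-0.8,0,0,-3,0,0,0],[-0.8,0,0,-3,0,0,0],[-0.8,0,0,-3,0,0,0],[-0.8,0,0,-2,0,0,0],[-0.8,0,0,0,0,0,0]]
  ]
}}

```text
time: 9.2
eef_pos: [0.4767, -0.3319, 0.2769]
ee_rot: [[0.498, 0.867, 0.005], [0.867, -0.498, -0.002], [0.0, 0.005, -1.0]]
force: [0.7, 0.0, -3.1]
gripper_width: 0.0297
gripper_force: 30.0
```

```bash
python3 - <<'E'
from h import *
go(.38,.10,.27,65)
E
```

```text
shift cm [ 32.63 -29.9    0.54] turn z 85.1 q7 0.47 p [ 0.4767 -0.3319  0.2769] t 9.2
```

Request:
{"name": "arm_command", "arguments": {
  "series": [
    [[-0.8,2,-1,0,0,0,0],[-0.8,3.4,-1.75,0,0,0,0],[-0.8,3.6,-1.85,0,0,0,0],[-0.8,3.6,-1.85,0,0,0,0],[-0.8,3.6,-1.85,0,0,0,0],[-0.8,3.6,-1.85,0,0,0,0],[-0.8,3.6,-1.85,0,0,0,0],[-0.8,3.6,-1.85,0,0,0,0],[-0.8,3.6,-1.85,0,0,0,0],[-0.8,3.6,-1.85,0,0,0,0]]
  ]
}}

```text
time: 10.03
eef_pos: [0.4932, 0.0554, 0.2722]
ee_rot: [[0.498, 0.867, -0.001], [0.867, -0.498, 0.001], [0.001, -0.001, -1.0]]
force: [0.9, -1.0, -5.2]
gripper_width: 0.0295
gripper_force: 30.0
```

Request:
{"name": "arm_command", "arguments": {
  "series": [
    [[-0.8,3.6,-1.85,0,0,0,0],[-0.8,3.6,-1.85,0,0,0,0],[-0.8,3.6,-1.85,0,0,0,0],[-0.8,3.4,-1.75,0,0,0,0],[-0.8,2,-1,0,0,0,-3],[-0.8,0,0,0,0,0,-6],[-0.8,0,0,0,0,0,-7],[-0.8,0,0,0,0,0,-7],[-0.8,0,0,0,0,0,-7],[-0.8,0,0,0,0,0,-7]]
  ]
}}

```text
time: 10.87
eef_pos: [0.5022, 0.2349, 0.2719]
ee_rot: [[-0.13, 0.991, -0.001], [0.991, 0.13, -0.001], [-0.001, -0.001, -1.0]]
force: [0.6, -0.4, -4.7]
gripper_width: 0.0296
gripper_force: 30.0
```

Request:
{"name": "arm_command", "arguments": {
  "series": [
    [[-0.8,0,0,0,0,0,-7],[-0.8,0,0,0,0,0,-7],[-0.8,0,0,0,0,0,-7],[-0.8,0,0,0,0,0,-7],[-0.8,0,0,0,0,0,-7],[-0.8,0,0,0,0,0,-7],[-0.8,0,0,0,0,0,-7],[-0.8,0,0,0,0,0,-6],[-0.8,0,0,0,0,0,0],[-0.8,0,0,0,0,0,0]]
  ]
}}

```text
time: 11.7
eef_pos: [0.5025, 0.2348, 0.2721]
ee_rot: [[-0.882, 0.47, -0.001], [0.47, 0.882, -0.0], [0.0, -0.001, -1.0]]
force: [-0.1, 0.5, -4.0]
gripper_width: 0.0297
gripper_force: 30.0
```

```bash
python3 - <<'E'
from h import *
f=grab_frame("wrist"); np.save("pics/w3.npy",f,allow_pickle=True); cv2.imwrite("pics/w3.png",f["color"][:,:,::-1])
print(np.round(f["extrinsics"],3).tolist()); go(.435,.27,.25,65)
E
```

```text
[[0.47, 0.847, 0.247, 0.431], [0.883, -0.451, -0.132, 0.273], [-0.001, 0.28, -0.96, 0.432], [0.0, 0.0, 0.0, 1.0]]
shift cm [ 7.61 -0.08  2.22] turn z -3.1 q7 0.79 p [0.5025 0.2349 0.2721] t 11.75
```

View pics/w3.png

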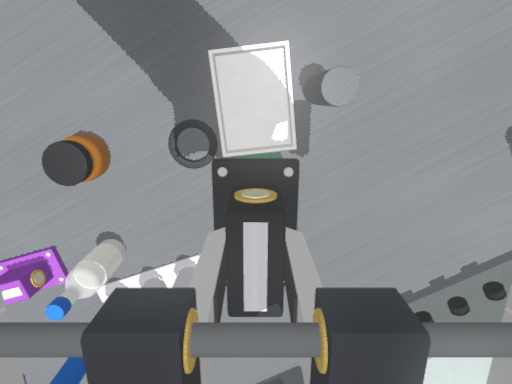

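The tray's rim corners are at about (210,51), (289,42), (296,147) and (220,157). The lens tube's top is at (340,86). The mount is held straight.

```bash
python3 - <<'E'
from h import *
f=np.load("pics/w3.npy",allow_pickle=True).item(); h=hsv(f); H,S,V=h[...,0].astype(int),h[...,1],h[...,2]
m=np.zeros(H.shape,bool); m[30:165,195:310]=1
c=blobs(cv2.morphologyEx((m&(V>165)&(S<40)).astype(np.uint8),cv2.MORPH_OPEN,np.ones((3,3))),500)[0]
r=rectw(f,c,.03); print("tray auto",np.round(r[0],1),np.round(r[1]),round(r[2],1))
p=np.array([ray(f,u,v,.03)[:2] for u,v in [(210,51),(289,42),(296,147),(220,157)]])
e=p[2]+p[3]-p[0]-p[1]; a=np.degrees(np.arctan2(e[1],e[0])); c=p.mean(0); u=e/np.linalg.norm(e)
print("hand",c,a,np.linalg.norm(p[1]-p[0]),np.linalg.norm(p[2]-p[1]),"pocket",c+.087*u, "lenstube",ray(f,340,86,.12))
go(c[0],c[1],.12,a+90)
E
```

```text
tray auto [435.2 279.9] [112. 126.] 68.2
hand [0.4326498  0.27025222] -23.308513984037248 0.09056099390738898 0.11980584932987616 pocket [0.51254952 0.23582789] lenstube [0.45712997 0.3468747  0.12      ]
shift cm [ 7.83 -0.16 15.22] turn z -4.8 q7 0.79 p [0.5025 0.2349 0.2721] t 11.75
```

Request:
{"name": "arm_command", "arguments": {
  "series": [
    [[-0.8,1.8,0,0,0,0,0],[-0.8,3,-0.1,0,0,0,0],[-0.8,3,-0.1,0,0,0,-2],[-0.8,0,0,1,0,0,-2.8],[-0.8,0,0,2,0,0,0],[-0.8,0,0,3,0,0,0],[-0.8,0,0,3,0,0,0],[-0.8,0,0,3,0,0,0],[-0.8,0,0,2,0,0,0],[-0.8,0,0,1,0,0,0]]
  ]
}}

```text
time: 12.58
eef_pos: [0.4317, 0.269, 0.1199]
ee_rot: [[-0.919, 0.394, -0.002], [0.394, 0.919, -0.003], [0.001, -0.003, -1.0]]
force: [-1.1, -0.2, -4.4]
gripper_width: 0.0299
gripper_force: 30.0
```

Request:
{"name": "arm_command", "arguments": {
  "series": [
    [[-0.8,0,0,0,0,0,0],[-0.8,0,0,0,0,0,0]]
  ]
}}

```text
time: 12.75
eef_pos: [0.4332, 0.2698, 0.123]
ee_rot: [[-0.92, 0.393, 0.0], [0.393, 0.92, -0.0], [-0.0, -0.0, -1.0]]
force: [-0.2, -0.1, -4.2]
gripper_width: 0.0298
gripper_force: 30.0
```

```bash
python3 - <<'E'
from h import *
f=grab_frame("wrist"); np.save("pics/w4.npy",f,allow_pickle=True); cv2.imwrite("pics/w4.png",f["color"][:,:,::-1])
go(.4326,.2703,.0566,66.7)
E
```

```text
shift cm [ 0.09 -0.02  6.69] turn z 0.2 q7 0.85 p [0.4335 0.2701 0.1236] t 12.8
```

View pics/w4.png

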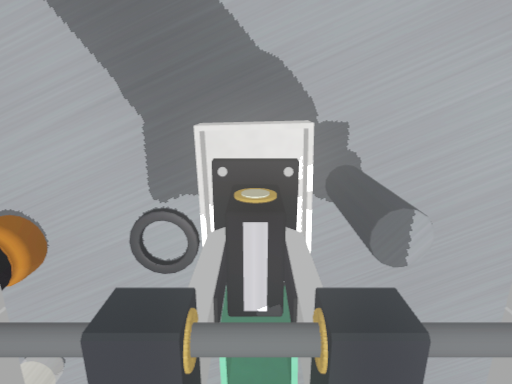

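The mount is square to the tray and centred between its sides, with the foot's front edge at row 158 and the tray's far rim at row 122. I'll lower it now.

Request:
{"name": "arm_command", "arguments": {
  "series": [
    [[-0.8,0.1,0,1,0,0,0],[-0.8,0,0,1.5,0,0,0],[-0.8,0,0,1.5,0,0,0],[-0.8,0,0,1,0,0,0],[-0.8,0,0,0.7,0,0,0],[-0.8,0,0,0.4,0,0,0],[-0.8,0,0,0.2,0,0,0],[-0.8,0,0,0.1,0,0,0],[-0.8,0,0,0,0,0,0],[-0.8,0,0,0,0,0,0]]
  ]
}}

```text
time: 13.63
eef_pos: [0.4321, 0.2704, 0.0589]
ee_rot: [[-0.92, 0.391, 0.001], [0.391, 0.92, 0.0], [-0.0, 0.001, -1.0]]
force: [0.3, -0.7, -4.4]
gripper_width: 0.0301
gripper_force: 30.0
```

Request:
{"name": "arm_command", "arguments": {
  "series": [
    [[-0.8,0,0,0.1,0,0,0],[-0.8,0,0,0.1,0,0,0],[-0.8,0,0,0,0,0,0],[-0.8,0,0,0,0,0,0]]
  ]
}}

```text
time: 13.97
eef_pos: [0.432, 0.2703, 0.0566]
ee_rot: [[-0.92, 0.391, 0.0], [0.391, 0.92, 0.0], [-0.0, 0.0, -1.0]]
force: [-0.2, 0.5, -3.3]
gripper_width: 0.0297
gripper_force: 30.0
```

Request:
{"name": "arm_command", "arguments": {
  "series": [
    [[-0.8,0,0,0.1,0,0,0],[-0.8,0,0,0,0,0,0],[-0.8,0,0,0,0,0,0]]
  ]
}}

```text
time: 14.22
eef_pos: [0.432, 0.2703, 0.0564]
ee_rot: [[-0.92, 0.392, -0.0], [0.392, 0.92, 0.001], [0.0, 0.001, -1.0]]
force: [-7.6, -3.3, 22.8]
gripper_width: 0.0297
gripper_force: 30.0
```

Request:
{"name": "arm_command", "arguments": {
  "series": [
    [[0.2,0,0,0,0,0,0],[0.2,0,0,0,0,0,0],[0.2,0,0,0,0,0,0],[0.2,0,0,-0.5,0,0,0],[0.2,0,0,-1.5,0,0,0],[0.2,0,0,-3,0,0,0],[0.2,0,0,-4,0,0,0],[0.2,0,0,-4,0,0,0],[0.2,0,0,-4,0,0,0],[0.2,0,0,-4,0,0,0]]
  ]
}}

```text
time: 15.05
eef_pos: [0.4317, 0.2695, 0.2678]
ee_rot: [[-0.92, 0.392, 0.0], [0.392, 0.92, -0.0], [-0.0, -0.0, -1.0]]
force: [-0.3, 0.6, -0.1]
gripper_width: 0.0565
gripper_force: 0.0
```

Request:
{"name": "arm_command", "arguments": {
  "series": [
    [[0.2,0,0,-4,0,0,0],[0,-2,-1.8,-2.5,0,0,0],[0,-2.95,-2.6,0,0,0,0],[0,-2.95,-2.6,0,0,0,0],[0,-2.95,-2.6,0,0,0,0],[0,-2.95,-2.6,0,0,0,0],[0,-2.95,-2.6,0,0,0,-2],[0,-2.95,-2.6,0,0,0,-6],[0,0,0,0,0,0,-6.3],[0,0,0,0,0,0,0]]
  ]
}}

```text
time: 15.88
eef_pos: [0.5447, 0.0351, 0.3307]
ee_rot: [[-0.987, 0.161, 0.0], [0.161, 0.987, -0.001], [-0.0, -0.001, -1.0]]
force: [-0.6, 1.3, -1.3]
gripper_width: 0.0472
gripper_force: 0.0
```

Request:
{"name": "arm_command", "arguments": {
  "series": [
    [[0,0,0,0,0,0,0],[0,0,0,0,0,0,0]]
  ]
}}

```text
time: 16.05
eef_pos: [0.5442, 0.0385, 0.3306]
ee_rot: [[-0.986, 0.165, -0.0], [0.165, 0.986, 0.0], [0.0, 0.0, -1.0]]
force: [0.8, 0.4, 0.6]
gripper_width: 0.0471
gripper_force: 0.0
```

```bash
python3 - <<'E'
from h import *
f=grab_frame("wrist"); np.save("pics/w5.npy",f,allow_pickle=True); cv2.imwrite("pics/w5.png",f["color"][:,:,::-1])
print(np.round(f["extrinsics"],3).tolist()); go(.597,.01,.168,81)
E
```

```text
[[0.164, 0.947, 0.277, 0.464], [0.986, -0.158, -0.046, 0.052], [0.0, 0.281, -0.96, 0.491], [0.0, 0.0, 0.0, 1.0]]
shift cm [-5.68 -1.96 16.26] turn z -0.4 q7 1.47 p [0.5442 0.0386 0.3306] t 16.1
```

View pics/w5.png

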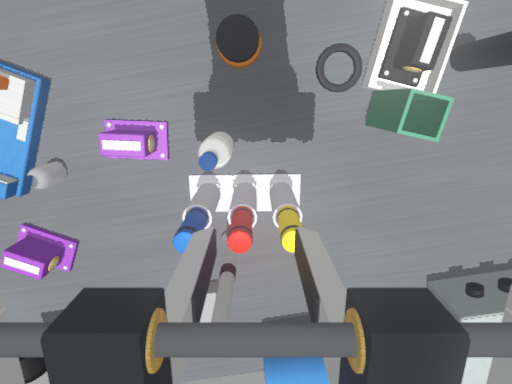

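The mount lies flat in the tray. The red handle's top is at about (240,240) and its cup rim at (242,216). The pocket rim's corners are at about (411,91), (452,97), (440,139) and (399,131).

```bash
python3 - <<'E'
from h import *
f=np.load("pics/w5.npy",allow_pickle=True).item(); h=hsv(f); H,S,V=h[...,0].astype(int),h[...,1],h[...,2]
for n,m in [("red",(H<8)|(H>172)),("yel",(H>20)&(H<35)),("blu",(H>100)&(H<130))]:
    R=np.zeros(H.shape,bool); R[200:260,170:305]=1
    c=blobs(R&m&(S>120)&(V>60),30)[0]; x,y,w,hh=cv2.boundingRect(c)
    b=c[:,0,:]; b=b[b[:,1]>y+hh-14]; (u,v),r=cv2.minEnclosingCircle(b.reshape(-1,1,2))
    print(n,(x,y,w,hh),(round(u,1),round(v,1)),round(r,1),np.round(ray(f,u,v,.186),4))
print("rims",[np.round(ray(f,u,v,.114),4) for u,v in [(197,217),(242,217),(288,216)]])
p=np.array([ray(f,u,v,.114)[:2] for u,v in [(411,91),(452,97),(440,139),(399,131)]]); print("pocket",p.mean(0),[round(np.linalg.norm(p[i]-p[i-1]),4) for i in range(4)])
print("post",ray(f,228,268,.24))
E
```

```text
red (227, 228, 25, 25) (239.1, 242.0) 12.1 [0.5997 0.0127 0.186 ]
yel (278, 210, 24, 23) (289.2, 224.3) 12.0 [0.589  0.0658 0.186 ]
blu (173, 229, 20, 24) (180.7, 244.0) 8.3 [ 0.5921 -0.0466  0.186 ]
rims [array([ 0.5902, -0.0418,  0.114 ]), array([0.5994, 0.013 , 0.114 ]), array([0.6074, 0.0692, 0.114 ])]
pocket [0.51264896 0.23883159] [np.float64(0.0444), np.float64(0.0469), np.float64(0.0468), np.float64(0.0492)]
post [0.59810927 0.0058863  0.24      ]
```

Request:
{"name": "arm_command", "arguments": {
  "series": [
    [[-0.1,-2,-0.5,0,0,0,0],[-0.1,-2,-0.6,0,0,0,0],[-0.1,-1.9,-0.5,1,0,0,0],[-0.1,0,0,2,0,0,0],[-0.1,0,0,3,0,0,0],[-0.1,0,0,2,0,0,0],[-0.1,0,0,0,0,0,0],[-0.1,0,0,0,0,0,0]]
  ]
}}

```text
time: 16.77
eef_pos: [0.5998, 0.0129, 0.2506]
ee_rot: [[-0.987, 0.163, -0.001], [0.163, 0.987, -0.0], [0.001, -0.001, -1.0]]
force: [0.5, 0.4, 1.1]
gripper_width: 0.0422
gripper_force: 0.0
```

```bash
python3 - <<'E'
from h import *
go(.5995,.013,.168,81)
E
```

```text
shift cm [0.02 0.01 8.26] turn z -0.4 q7 1.63 p [0.5998 0.0129 0.2506] t 16.7667
```

Request:
{"name": "arm_command", "arguments": {
  "series": [
    [[-0.1,0,0,1.5,0,0,0],[-0.1,0,0,2,0,0,0],[-0.1,0,0,2,0,0,0],[-0.1,0,0,1.5,0,0,0],[-0.1,0,0,0.8,0,0,0],[-0.1,0,0,0.4,0,0,0],[-0.1,0,0,0,0,0,0]]
  ]
}}

```text
time: 17.35
eef_pos: [0.6005, 0.0123, 0.1692]
ee_rot: [[-0.987, 0.163, 0.001], [0.163, 0.987, 0.0], [-0.001, 0.0, -1.0]]
force: [-0.3, -0.2, -0.2]
gripper_width: 0.0425
gripper_force: 0.0
```

Request:
{"name": "arm_command", "arguments": {
  "series": [
    [[-0.9,0,0,0,0,0,0],[-0.9,0,0,0,0,0,0],[-0.9,0,0,0,0,0,0],[-0.9,0,0,0,0,0,0],[-0.9,0,0,0,0,0,0],[-0.9,0,0,0,0,0,0]]
  ],
  "squeeze": 20
}}

```text
time: 17.85
eef_pos: [0.6007, 0.012, 0.1693]
ee_rot: [[-0.987, 0.163, 0.001], [0.163, 0.987, 0.0], [-0.001, 0.0, -1.0]]
force: [-0.1, 0.6, 7.8]
gripper_width: 0.0256
gripper_force: 20.0
```

Request:
{"name": "arm_command", "arguments": {
  "series": [
    [[-0.9,0,0,-0.5,0,0,0],[-0.9,0,0,-1,0,0,0],[-0.9,0,0,-2,0,0,0],[-0.9,0,0,-2.5,0,0,0],[-0.9,0,0,-2.5,0,0,0],[-0.9,0,0,-2.5,0,0,0],[-0.9,0,0,-2.5,0,0,0],[-0.9,0,0,-2.5,0,0,0],[-0.9,0,0,-2.5,0,0,0],[-0.9,0,0,-2,0,0,0]]
  ]
}}

```text
time: 18.68
eef_pos: [0.5999, 0.0116, 0.3764]
ee_rot: [[-0.987, 0.163, 0.001], [0.163, 0.987, 0.0], [-0.001, 0.0, -1.0]]
force: [0.8, -1.4, -0.9]
gripper_width: 0.0256
gripper_force: 20.0
```

Request:
{"name": "arm_command", "arguments": {
  "series": [
    [[-0.9,0,0,0,0,0,0],[-0.9,1,1.7,0,0,0,0],[-0.9,1.7,2.9,0,0,0,0],[-0.9,1.9,3.2,0,0,0,0],[-0.9,1.9,3.2,0,0,0,0],[-0.9,1.9,3.2,0,0,0,0],[-0.9,1.9,3.2,0,0,0,0],[-0.9,1.5,2.5,0,0,0,0],[-0.9,0.6,0.9,0,0,0,0],[-0.9,0,0,0,0,0,0]]
  ]
}}

```text
time: 19.52
eef_pos: [0.5102, 0.2402, 0.3733]
ee_rot: [[-0.987, 0.159, -0.001], [0.159, 0.987, -0.0], [0.001, -0.0, -1.0]]
force: [0.7, -0.5, -1.4]
gripper_width: 0.0257
gripper_force: 20.0
```

```bash
python3 - <<'E'
from h import *
f=grab_frame("wrist"); np.save("pics/w6.npy",f,allow_pickle=True); cv2.imwrite("pics/w6.png",f["color"][:,:,::-1])
go(.5126,.237,.167,81); s=get_state(); print(s["gripper_width"],s["force"])
E
```

```text
shift cm [-0.17 -0.07 20.64] turn z -0.3 q7 1.09 p [0.5111 0.238  0.3734] t 19.5667
0.02599108847317485 [ 0.1087172  -0.82204403 -1.69569967]
```

View pics/w6.png

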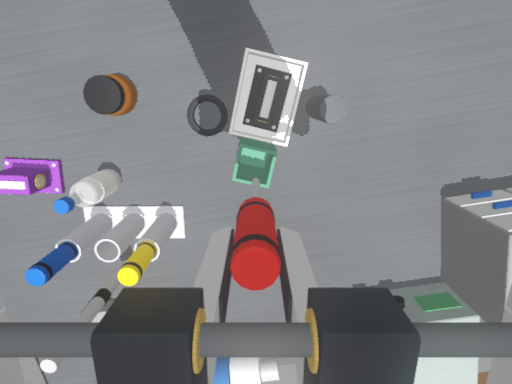

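The driver is held with its tip at about (256,181). The pocket rim's corners are at about (241,141), (277,148), (271,187) and (233,182).

```bash
python3 - <<'E'
from h import *
f=np.load("pics/w6.npy",allow_pickle=True).item()
p=np.array([ray(f,u,v,.114)[:2] for u,v in [(241,141),(277,148),(271,187),(233,182)]]); print("pocket",p.mean(0),[round(np.linalg.norm(p[i]-p[i-1]),4) for i in range(4)])
print("tip",ray(f,256,182,.2105))
E
```

```text
pocket [0.5118748  0.24043405] [np.float64(0.0555), np.float64(0.0473), np.float64(0.0527), np.float64(0.0512)]
tip [0.51070748 0.24104127 0.2105    ]
```

Request:
{"name": "arm_command", "arguments": {
  "series": [
    [[-0.9,-0.1,0,1,0,0,0],[-0.9,0,0,2,0,0,0],[-0.9,0,0,2.5,0,0,0],[-0.9,0,0,2.5,0,0,0],[-0.9,0,0,2.5,0,0,0],[-0.9,0,0,2.5,0,0,0],[-0.9,0,0,2.5,0,0,0],[-0.9,0,0,2,0,0,0],[-0.9,0,0,1.2,0,0,0],[-0.9,0,0,0.8,0,0,0]]
  ]
}}

```text
time: 20.4
eef_pos: [0.5127, 0.2355, 0.177]
ee_rot: [[-0.986, 0.165, -0.001], [0.165, 0.986, -0.002], [0.001, -0.002, -1.0]]
force: [0.4, -0.7, -0.9]
gripper_width: 0.0252
gripper_force: 20.0
```

Request:
{"name": "arm_command", "arguments": {
  "series": [
    [[-0.9,0,0,0.4,0,0,0],[-0.9,0,0,0.2,0,0,0],[-0.9,0,0,0,0,0,0],[-0.9,0,0,0,0,0,0]]
  ]
}}

```text
time: 20.73
eef_pos: [0.5131, 0.2373, 0.1733]
ee_rot: [[-0.987, 0.163, 0.001], [0.163, 0.987, 0.001], [-0.001, 0.001, -1.0]]
force: [0.3, -0.6, -0.2]
gripper_width: 0.0255
gripper_force: 20.0
```

Request:
{"name": "arm_command", "arguments": {
  "series": [
    [[-0.9,0,0,0.3,0,0,0],[-0.9,0,0,0.15,0,0,0],[-0.9,0,0,0.1,0,0,0],[-0.9,0,0,0,0,0,0],[-0.9,0,0,0,0,0,0]]
  ]
}}

```text
time: 21.15
eef_pos: [0.5129, 0.2374, 0.1674]
ee_rot: [[-0.987, 0.163, 0.001], [0.163, 0.987, 0.0], [-0.001, 0.0, -1.0]]
force: [-0.2, -0.2, 4.2]
gripper_width: 0.0258
gripper_force: 20.0
```

Request:
{"name": "arm_command", "arguments": {
  "series": [
    [[-0.9,0,0,0.1,0,0,0],[-0.9,0,0,0,0,0,0],[-0.9,0,0,0,0,0,0]]
  ]
}}

```text
time: 21.4
eef_pos: [0.5135, 0.2376, 0.1671]
ee_rot: [[-0.987, 0.163, 0.002], [0.163, 0.987, 0.001], [-0.002, 0.001, -1.0]]
force: [-2.3, -0.1, 14.3]
gripper_width: 0.0254
gripper_force: 20.0
```

Request:
{"name": "arm_command", "arguments": {
  "series": [
    [[-0.35,0,0,-0.05,0,0,0],[-0.25,0,0,0,0,0,0],[-0.1,0,0,0,0,0,0],[0,0,0,0,0,0,0],[0.1,0,0,0,0,0,0],[0.2,0,0,0,0,0,0],[0.3,0,0,0,0,0,0],[0.3,0,0,0,0,0,0],[0.3,0,0,0,0,0,0]]
  ]
}}

```text
time: 22.15
eef_pos: [0.5126, 0.2372, 0.1665]
ee_rot: [[-0.987, 0.163, 0.0], [0.163, 0.987, -0.0], [-0.0, -0.0, -1.0]]
force: [0.2, -0.3, 0.0]
gripper_width: 0.0608
gripper_force: 0.0
```

Request:
{"name": "arm_command", "arguments": {
  "series": [
    [[0.3,0,0,-0.5,0,0,0],[0.3,0,0,-1.5,0,0,0],[0.3,0,0,-2.5,0,0,0],[0.3,0,0,-2.5,0,0,0],[0.3,0,0,-3,0,0,0],[0.3,0,0,-3,0,0,0],[0.3,-3,0,-2,0,0,0],[0.3,-3,0,0,0,0,0],[0.3,0,0,0,0,0,0],[0.3,0,0,0,0,0,0]]
  ]
}}

```text
time: 22.98
eef_pos: [0.5726, 0.2266, 0.3164]
ee_rot: [[-0.986, 0.165, 0.0], [0.165, 0.986, -0.001], [-0.0, -0.001, -1.0]]
force: [-0.4, 0.6, -0.7]
gripper_width: 0.0615
gripper_force: 0.0
```

```bash
python3 - <<'E'
from h import *
w=grab_frame("wrist")["color"]; t=cv2.resize(grab_frame("top")["color"][150:300,110:370],(512,295),interpolation=cv2.INTER_CUBIC)
cv2.imwrite("pics/end.png",cv2.resize(np.vstack([w,t])[:,:,::-1],None,fx=.87,fy=.87)); s=get_state(); print(s["time"],s["eef_pos"],s["force"])
E
```

```text
23.0833 [0.57132835 0.22744542 0.31631653] [-1.4645769   0.96311657  1.07465184]
```

View pics/end.png

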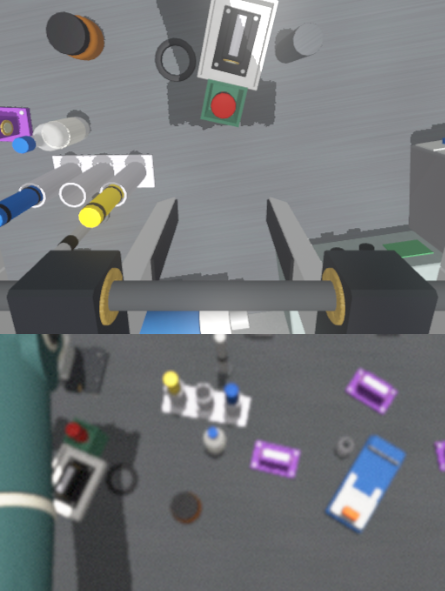

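The red driver stands in the pocket (head at (223,105)), the mount is flat in the tray, and the jaw is open. The blue and yellow drivers are still in their cups and the gripper is clear.

```bash
python3 -c "
from cell import *
print(job_done())"
```

```text
the job is handed in; nothing more can be done
None
```

The job is handed in at about 23 s: I opened the vise jaw about 37 mm, then set the mount flat in the white tray and stood the red driver handle up in the green pocket. The last pictures show the other two drivers still in their cups and nothing else disturbed.

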